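Tap the dish carrier home in the reader

TASK

Pick up the pusher and, with its head against the upright lug of the dish carrier, nudge the carrier gently into the reader in small taps until its far end just meets the stop hidden under the hood; the stop must not be shoved back more than a few millimetres. Touch the carrier only with the pusher, never with the gripper or arm. Leave the carrier there, lay the pusher flat and lengthwise in the middle of the milky tub lid that lies by itself near the front edge of the table, let go, and leave the other things where they stand.

Things in the scene. Friction and masses are not known exactly. Their poses are not given: they have to be found in the camera images.
- reader: White low-hooded dish reader, fixed, 64 mm high. Origin on the table; +x along the carrier's travel into the hood. Base plate 6 mm thick, 150 wide, from x = -140 to +150 mm; two rails (tops 24 mm above the table, inner faces at y = +-55) from x = -100 to 0; hood over x = 0 to 150 (150 mm wide; mouth 110 mm wide, underside 38 mm above the table).
- carrier_lug (a point): Middle of the flat near face of the upright lug at the carrier's near end, outside the hood: the face to push. The lug is 70 mm wide, 10 mm thick, and reaches from the reader's base plate to 42 mm above the table; this point is 24 mm above the table. x points along the travel, into the hood.
- carrier_nose (a point): Middle of the carrier's far end face (hidden under the hood), 150 mm ahead of the lug's near face; x along the travel.
- stop_face (a point): Middle of the near face of the stop plate inside the hood, which no camera sees; x along the travel. The plate is set differently each time: 55 to 95 mm inside the mouth. The carrier is home when its far end face meets it.
- stop_plate (a joint): How far the stop plate has been shoved back from its setting, m: 0 as found, at most 0.016. It is held by a clamp that slips at about 8 N (on top of the carrier's own sliding force) and does not spring back.
- pusher_grip (a point): Where to grip the pusher: middle of its bar, half-way up, 24 mm above what the tool lies on. x points along the tool to its head, whose flat end face is 95 mm ahead of this point; the butt block ends 75 mm behind it; z up.
- tray_lid: Milky tub lid used as a tool tray, by itself to the left or right near the front edge (not the one by the tubs at the back), flat on the table and fixed, 216 mm along its x, 156 mm along its y, 8 mm high. Origin at the centre of its underside.
- probe: Bystander, to be left alone: steel stand with black-topped upright handle, 119 mm high, foot 40 mm across. Origin at the centre of its underside.
- flask: Bystander, to be left alone: round squeeze bottle with black cap, 62 mm across, 90 mm high. Origin at the centre of its underside.
- bottle: Bystander, to be left alone: small dropper bottle, 20 mm across, 82 mm high. Origin at the centre of its underside.
- carrier: Dish carrier: flat grey sled 150 long x 106 wide x 8 mm thick with an agar dish fixed on it, about 0.3 kg. It slides loose on the reader's base plate between the rails (2 mm play either side, about 1 to 5 N to slide), its far end already under the hood. Origin under its middle, x along the travel; the lug's near face is 75 mm behind it.
- pusher: Pusher: loose hand tool 170 mm long, 0.12 kg: an aluminium bar (14 mm wide, 14 to 34 mm above what it lies on) between two end blocks 36 mm high on which it stands; the head is the wider black one (36 mm), the butt 22 mm wide. Origin under its grip point, on what it lies on; x towards the head.
Mind the look-alikes: they are no part of the job. Leave any turquoise look-alike of the pusher alone.

How it is judged:
On the way, in this order (a step that is already met when the one before it is completed fails the run):
1. the pusher is lifted clear (contact force between pusher and the fingers above 1 N and distance of pusher_grip from where it was at the start of the episode above 0.02 m), for 0.1 s.
2. the carrier has been brought to the stop with the pusher (x of carrier_nose in the frame of stop_face above -0.002 m and contact force between pusher and the fingers above 1 N), for 0.1 s.
At the end, for the whole second after the job is handed in: The carrier lies flat, its far end within 2 mm of the stop plate, which is shoved back less than 8 mm; the pusher lies on its blocks on the tub lid, grip point within 50 mm along and 45 mm across of the lid centre, within 0.4 rad of its length, released, at rest (x of carrier_nose in the frame of stop_face above -0.002 m and z of carrier_lug in the frame of reader below 0.028 m and value of joint stop_plate below 0.008 m and x of pusher_grip in the frame of tray_lid between -0.05 and 0.05 m and y of pusher_grip in the frame of tray_lid between -0.045 and 0.045 m and height (world z) of pusher_grip between 0.027 and 0.037 m and angle between pusher_grip's own z axis and vertical below 0.12 rad and angle between the x axis of pusher_grip and the x axis of tray_lid, either way round below 0.4 rad and linear speed of each of pusher, carrier below 0.02 m/s); the robot touches nothing.
It fails at once if the gripper or arm touches the carrier (contact force between any of the fingers, the arm and carrier above 0.5 N).
It fails at once if the stop plate is shoved back by more than 8 mm (value of joint stop_plate above 0.008 m).
It fails at once if the carrier is shot forward (faster than 0.15 m/s) (linear speed of carrier above 0.15 m/s).
It fails at once if a bystander is moved by 20 mm or tipped over (distance of any of probe, flask, bottle from where it was at the start of the episode above 0.02 m or angle between any of probe, flask, bottle's own z axis and vertical above 0.4 rad).
It also fails if it takes over 72 s, if anything falls off the work surface, if the arm or the gripper's body presses on something with over 40 N, if the wrist force passes 120 N, or if a joint passes its speed limit or range.

ROBOT

A 6-joint arm with a two-finger parallel gripper is mounted at the origin on a cart in front of the work surface, level with it; the furniture and walls round the work are solid. World frame = base frame: x ahead of the robot, y to its left, z up, the work surface at z = 0. Lengths are in m, angles in rad, forces in N, time in s.
With the tool pointing down it reaches from about 0.375 to 0.9 m from the base axis. Payload 3.1 kg.
Tool frame: the origin (TCP) lies on the centre line of the jaws, within the pads' length; the fingertips stand 19 mm ahead of it and the grasp point (between the pads) is the TCP; z points along the fingers, y is the line along which they close (so a half turn about z gives the same grasp; the last joint's range is limited). The gripper opens to 85 mm and grips with 20 to 120 N. Pads are 22 mm wide; open, the fingers measure 114 mm over their backs; the gripper's body (76 mm by 85 mm) begins 54 mm behind the grasp point. The pads swing forward as they close: fully open they stand 13 mm farther back than shut.
Start: joints at [0.978, 0.527, 1.433, -0, 1.181, -0.178], TCP at [0.252, 0.572, 0.25] pointing down, gripper open.
Joint ranges: [-3.08, 3.08], [-0.75, 2.2], [0.22, 2.44], [-1.43, 4.57], [0, 2.65], [-2.85, 2.85]. Speed limits (rad/s): [2.79, 2.79, 3.14, 3.14, 3.14, 3.14].

INTERFACE

Orientations are given as a unit quaternion [x, y, z, w].
In Python, from station import manip gives the robot as it stands.
- The arm moves only by the tool servo_tool, never from a script. Its argument "rows" is a list that holds one entry, the list of rows, each a list of 7 numbers: the turn, a rotation vector about the tool's x, y, z in degrees, then the shift along the tool's x, y, z in m, then the gripper command: -1 is shut, 1 is fully open, values between are in proportion. In form: [[[wx, wy, wz, tx, ty, tz, jaw], ...]]. A call has 1 to 8 rows; each row shifts and turns the commanded pose from where the row before left it, along the tool's axes as they then stand; what a row does not reach is not made up. A row lasts 1/12 s, in which the tool goes at most 41.7 mm and 7.16 degrees, less where a joint would pass 70% of its speed; a pose out of reach is approached as far as the arm can. A call is refused whole if a number of a shift passes 0.0417 or a number of a turn 7.16, either way. A call with a gripper value outside its range is refused whole. The fingers move at their own pace and stop on an object; "squeeze" is the grip in N (left out, the last holds). Time passes only in rows, so rows that do not move let the fingers close. It gives the time, the measured TCP pose, the force, the opening and the grip force at its end, in the units of the state.
- manip.sense(): the state, without advancing time (a new reading comes with each control period).
- manip.snapshot(name): name is "scene" or "top"; returns the picture (480x640x3 uint8, blue, green, red); there is no depth.
- manip.camera_info(name): a dict with "K" (3x3 intrinsics, pixels), "k1" (the pictures are not rectified: a ray, as slopes to the right and down, at radius r is drawn at 1 + k1 r^2 times it, then the intrinsics apply), "camera_from_world" (4x4, takes a point from world to camera coordinates). Camera axes: x right, y down, z forward; pixel columns grow to the right and rows downward; lengths in m; the calibration is good to about 2 mm. A picture is of the moment at which its call begins. camera_info takes no time and is no camera call.
- manip.sign_off(): hands the job in; it is judged then, once.
The state is a dict: "t": time; "q": joint angles; "qd": joint speeds; "tau": joint torques, N m; "tcp_pos": TCP position; "tool_rot": TCP orientation; "force": force on the tool from outside, world axes, zero at the start; "ft_torque": the same for the moment, N m; "finger_gap": opening from 0.0 (shut) to 1.0 (fully open); "gripper_force": force on a finger pad.
Only numpy, scipy, OpenCV 4.12 (cv2) and the standard library are available. Lean on these libraries where they do the work, as an engineer would, in place of code of your own. Each camera call takes 0.05 s, during which the arm holds its last target. There are 200 camera calls.

## Working session

There is one attempt and no reset: what is moved stays moved. The work goes in short steps, Python scripts to look and compute and a tool call to move; the robot and the scene stay as the last step left them, time stands still between calls to the robot, and variables do not carry over. Pictures are saved under pics/ and viewed, at most 10 in all, crops included, and the job is handed in when it is done.

Besides the shell and the picture viewer there is one more tool, called after "Call:" by a JSON object that holds its "name" and its "arguments", one argument or row to a line. servo_tool: Moves the arm, as the interface text tells. Its arguments: {"type":"object","properties":{"rows":{"type":"array","items":{"type":"array","items":{"type":"array","items":{"type":"number"}}}},"squeeze":{"type":"number"}},"required":["rows"]}

```bash
mkdir -p pics; cat > h.py <<'E'
import numpy as np,cv2
from station import manip
def cam(n):
    c=manip.camera_info(n); return np.array(c["K"]),c["k1"],np.array(c["camera_from_world"])
def ray(n,uv):
    K,k1,T=cam(n); d=np.linalg.inv(K)@[uv[0],uv[1],1]; r=np.hypot(d[0],d[1]); s=r
    for _ in range(20): s=r/(1+k1*s*s)
    if r>0: d[:2]*=s/r
    R,t=T[:3,:3],T[:3,3]; return -R.T@t, R.T@d
def onz(n,uv,z):
    o,d=ray(n,uv); return o+d*(z-o[2])/d[2]
def pix(n,p):
    K,k1,T=cam(n); c=T[:3,:3]@np.array(p)+T[:3,3]; s=c[:2]/c[2]; s=s*(1+k1*s@s); return K[:2,:2]@s+K[:2,2]
E
python3 - <<'E'
from h import *
for n in("scene","top"):
    cv2.imwrite(f"pics/{n}0.png",manip.snapshot(n)); K,k,T=cam(n); print(n,K.tolist(),k,-T[:3,:3].T@T[:3,3])
s=manip.sense();print(s)
E
```

```text
scene [[448.783711555188, 0.0, 315.261288550252], [0.0, 448.783711555188, 240.6087759516049], [0.0, 0.0, 1.0]] -0.08657958135774184 [ 0.13504919 -0.65606555  0.44668973]
top [[580.9225419163612, 0.0, 319.09595209326045], [0.0, 580.9225419163612, 236.34849519498647], [0.0, 0.0, 1.0]] 0.05676401405715576 [0.35973094 0.01168057 1.23931287]
{'t': 0.1, 'q': array([ 9.77527624e-01,  5.28387064e-01,  1.43376672e+00, -4.85423460e-06,
        1.18138278e+00, -1.78510290e-01]), 'qd': array([ 4.72715822e-04, -2.29560900e-03, -1.51239127e-03, -6.95967260e-04,
       -9.76343844e-04,  4.58377685e-05]), 'tau': array([-5.50888853e-04, -4.43300700e+01, -1.78585911e+01, -2.69622333e-04,
        3.89867680e-03,  2.77020501e-05]), 'tcp_pos': array([0.25149587, 0.57151351, 0.24942528]), 'tool_rot': array([ 2.05894968e-01,  9.78573614e-01, -9.01325125e-04, -3.63747841e-04]), 'force': array([-0.67944064, -0.2120424 , -0.74167401]), 'ft_torque': array([0.01139999, 0.02892459, 0.05381651]), 'gripper_force': 0.0, 'finger_gap': 1.0035305473816927}
```

View pics/scene0.png

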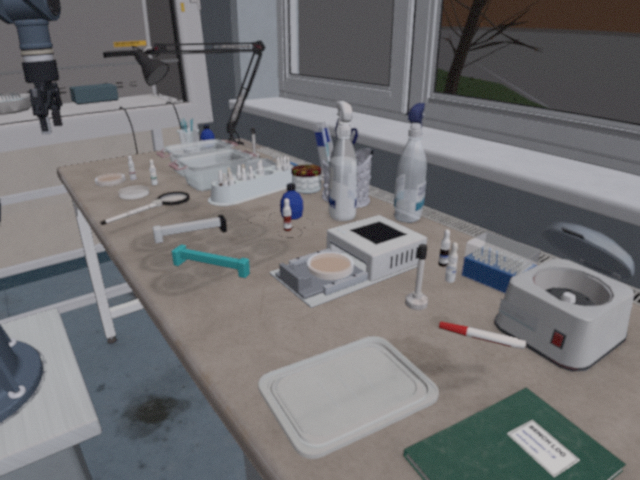

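View pics/top0.png

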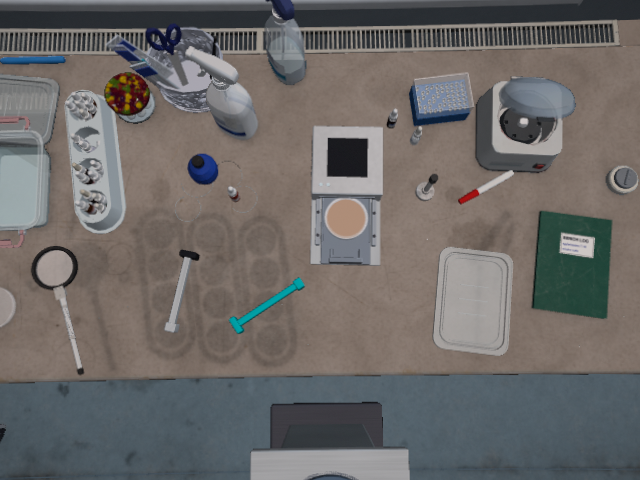

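The scene shows the grey-and-black pusher around top (183,290), with its head at (189,255). The reader hood is at (347,160), the carrier lug near (346,257) and the lid at (473,300). The turquoise look-alike is at (268,305).

```bash
python3 - <<'E'
from h import *
im=cv2.imread("pics/top0.png")
a=cv2.resize(im[180:280,300:400],None,fx=5.5,fy=5.5,interpolation=cv2.INTER_CUBIC)
b=cv2.resize(im[240:340,150:195],None,fx=5.5,fy=5.5,interpolation=cv2.INTER_CUBIC)
cv2.imwrite("pics/c1.png",np.hstack([a,b]))
hsv=cv2.cvtColor(im,cv2.COLOR_BGR2HSV)
def rect(m,x0,x1,y0,y1,name,n=0):
    z=np.zeros_like(m); z[y0:y1,x0:x1]=m[y0:y1,x0:x1]
    cs,_=cv2.findContours(z,cv2.RETR_EXTERNAL,cv2.CHAIN_APPROX_NONE)
    c=max(cs,key=cv2.contourArea); r=cv2.minAreaRect(c); print(name,cv2.contourArea(c),r); return r
sat=hsv[...,1];v=hsv[...,2]
print("table",hsv[330,380],"lid",hsv[300,473],"bar",hsv[295,180],"head",hsv[255,189],"hood",hsv[185,347],"base",hsv[262,320],"lug",hsv[257,347],hsv[247,347])
light=((sat<30)&(v>120)).astype(np.uint8)*255
r=rect(light,425,525,235,365,"lid"); print([onz("top",p,.008) for p in cv2.boxPoints(r)], onz("top",r[0],.006))
r=rect(light,150,200,240,340,"bar"); print([onz("top",p,.035) for p in cv2.boxPoints(r)])
r=rect((v<70).astype(np.uint8)*255,170,205,240,275,"head"); print([onz("top",p,.036) for p in cv2.boxPoints(r)])
r=rect(((sat<30)&(v>190)).astype(np.uint8)*255,300,395,115,196,"hood"); print([onz("top",p,.064) for p in cv2.boxPoints(r)])
E
```

```text
table [ 11  47 130] lid [  0   2 164] bar [150   3 173] head [114  43  30] hood [173   6 183] base [114  10 125] lug [108  32 105] [109  31 133]
lid 7438.0 ((473.6724548339844, 300.9310607910156), (75.73748016357422, 104.55426025390625), 4.763641834259033)
[array([ 0.34554388, -0.2181353 ,  0.008     ]), array([ 0.56387739, -0.24810864,  0.008     ]), array([ 0.54794294, -0.4070028 ,  0.008     ]), array([ 0.33145253, -0.37190571,  0.008     ])] [ 0.44537173 -0.31198854  0.006     ]
bar 480.5 ((179.40921020507812, 294.6143493652344), (11.713128089904785, 76.00078582763672), 15.610989570617676)
[array([0.39472692, 0.33110663, 0.035     ]), array([0.54483831, 0.29418613, 0.035     ]), array([0.53780474, 0.27056195, 0.035     ]), array([0.38795418, 0.30804545, 0.035     ])]
head 116.0 ((188.755615234375, 254.5589599609375), (20.16240119934082, 7.795130252838135), 12.994616508483887)
[array([0.54562258, 0.30630001, 0.036     ]), array([0.56163906, 0.30313571, 0.036     ]), array([0.55138072, 0.26198856, 0.036     ]), array([0.53540124, 0.26525406, 0.036     ])]
hood 3.0 ((328.0, 184.0), (2.0, 2.0), 90.0)
[array([ 0.69108436, -0.00696139,  0.064     ]), array([ 0.69101854, -0.01114515,  0.064     ]), array([ 0.68669626, -0.01106808,  0.064     ]), array([ 0.68676199, -0.00688689,  0.064     ])]
```

View pics/c1.png

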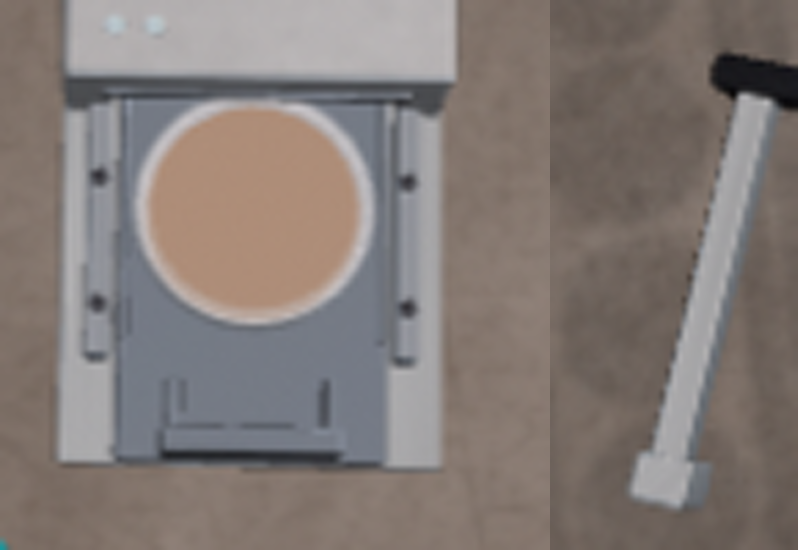

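```bash
python3 - <<'E'
from h import *
A=lambda x,y:(300+x/5.5-.4,180+y/5.5-.4)
B=lambda x,y:(150+(x-550)/5.5-.4,240+y/5.5-.4)
P=lambda s,uv,z:print(s,onz("top",uv,z).round(4))
P("lugL",A(163,452),.042);P("lugR",A(343,459),.042)
P("baseL",A(58,464),.006);P("baseR",A(442,469),.006)
P("hoodL",A(66,77),.064);P("hoodR",A(455,83),.064)
P("bar far",B(754,97),.034);P("bar near",B(670,455),.034)
P("butt L",B(630,497),.036);P("butt R",B(687,508),.036)
P("butt FL",B(641,453),.036);P("butt FR",B(699,461),.036)
P("headc",(188.75,254.3),.034)
# check with scene: bar marks (wrist height), head/butt centers
for p in [(0.553,.284,.036),(0.395,.32,.036)]: print(pix("scene",p))
im=cv2.imread("pics/scene0.png")
c=cv2.resize(im[200:260,140:240],None,fx=4,fy=4,interpolation=cv2.INTER_CUBIC)
d=cv2.resize(im[230:310,260:360],None,fx=4,fy=4,interpolation=cv2.INTER_CUBIC)
cv2.imwrite("pics/c2.png",np.vstack([c,d]))
E
```

```text
lugL [ 0.5278 -0.009   0.042 ]
lugR [ 0.5241 -0.0769  0.042 ]
baseL [0.5288 0.0313 0.006 ]
baseR [ 0.5246 -0.1179  0.006 ]
hoodL [0.6687 0.0255 0.064 ]
hoodR [ 0.664  -0.1217  0.064 ]
bar far [0.5432 0.2888 0.034 ]
bar near [0.4092 0.3159 0.034 ]
butt L [0.394  0.3296 0.036 ]
butt R [0.3896 0.3085 0.036 ]
butt FL [0.41   0.3262 0.036 ]
butt FR [0.4067 0.3047 0.036 ]
headc [0.5494 0.2846 0.034 ]
[223.41098284 216.24810022]
[154.59508609 226.98522763]
```

View pics/c2.png

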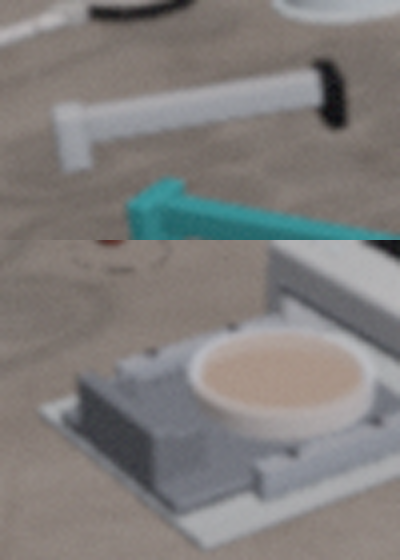

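The close view shows the whole lug near face and the head end of the pusher clear, which agrees with the top-view measurements. Starting to move.

Call:
{"name": "servo_tool", "arguments": {
  "rows": [
    [[0,0,-6.05,0,0,0.03,1],[0,0,-6.05,0,0,0.03,1],[0,0,0,0,0,0,1]]
  ]
}}

```text
t: 0.35
tcp_pos: [0.2495, 0.5683, 0.1845]
tool_rot: [0.101, 0.995, -0.006, -0.003]
force: [-0.7, -1.0, -1.4]
finger_gap: 0.999
gripper_force: 0.0
```

```bash
cat >> h.py <<'E'
from scipy.spatial.transform import Rotation as R
def to(p,head=None):
    s=manip.sense(); M=R.from_quat(s["tool_rot"]).as_matrix()
    h=np.degrees(np.arctan2(-M[1,0],-M[0,0]))  # pusher heading
    print("t",round(s["t"],2),"tcp",s["tcp_pos"].round(4),"head",h.round(2),"tilt",M[:,2].round(3),"shift",(M.T@(np.array(p)-s["tcp_pos"])).round(4),"F",s["force"].round(2),"gap",round(s["finger_gap"],3),"gf",round(s["gripper_force"],1))
    if head is not None: print("turn tool z",-(head-h))
E
python3 -c "
from h import *
to((.465,.304,.10),-11.7)"
```

```text
t 0.35 tcp [0.2495 0.5683 0.1845] head -11.57 tilt [-0.007 -0.011 -1.   ] shift [-0.2646 -0.2147  0.0857] F [-0.68 -0.96 -1.39] gap 0.999 gf 0.0
turn tool z 0.12737786045900812
```

Call:
{"name": "servo_tool", "arguments": {
  "rows": [
    [[0,0,0,-0.033,-0.027,0.011,1],[0,0,0,-0.033,-0.027,0.011,1],[0,0,0,-0.033,-0.027,0.011,1],[0,0,0,-0.033,-0.027,0.011,1],[0,0,0,-0.033,-0.027,0.011,1],[0,0,0,-0.033,-0.027,0.011,1],[0,0,0,-0.033,-0.027,0.011,1],[0,0,0,-0.033,-0.026,0.008,1]]
  ]
}}

```text
t: 1.02
tcp_pos: [0.4572, 0.3199, 0.1099]
tool_rot: [0.103, 0.995, 0.0, -0.0]
force: [1.0, 2.2, 0.9]
finger_gap: 1.003
gripper_force: 0.0
```

Call:
{"name": "servo_tool", "arguments": {
  "rows": [
    [[0,0,0,0,0,0,1],[0,0,0,0,0,0,1],[0,0,0,0,0,0,1]]
  ]
}}

```text
t: 1.27
tcp_pos: [0.4563, 0.3215, 0.1103]
tool_rot: [0.103, 0.995, 0.0, -0.0]
force: [0.5, -0.4, 1.3]
finger_gap: 0.998
gripper_force: 0.0
```

```bash
python3 -c "
from h import *
to((.465,.304,.026),-11.7)"
```

```text
t 1.27 tcp [0.4563 0.3215 0.1103] head -11.82 tilt [ 0.  0. -1.] shift [-0.0121 -0.0154  0.0843] F [ 0.49 -0.44  1.29] gap 0.998 gf 0.0
turn tool z -0.11605074857412312
```

Call:
{"name": "servo_tool", "arguments": {
  "rows": [
    [[0,0,0,-0.012,-0.0154,0,1],[0,0,0,0,0,0.02,1],[0,0,0,0,0,0.02,1],[0,0,0,0,0,0.02,1],[0,0,0,0,0,0.015,1],[0,0,0,0,0,0.009,1],[0,0,0,0,0,0,1],[0,0,0,0,0,0,1]]
  ]
}}

```text
t: 1.93
tcp_pos: [0.4641, 0.3049, 0.0259]
tool_rot: [0.101, 0.995, -0.0, -0.0]
force: [0.1, 0.2, 0.5]
finger_gap: 1.001
gripper_force: 0.0
```

Call:
{"name": "servo_tool", "arguments": {
  "rows": [
    [[0,0,0,0,0,0,-1],[0,0,0,0,0,0,-1],[0,0,0,0,0,0,-1],[0,0,0,0,0,0,-1],[0,0,0,0,0,0,-1],[0,0,0,0,0,0,-1],[0,0,0,0,0,0,-1],[0,0,0,0,0,0,-1]]
  ],
  "squeeze": 60
}}

```text
t: 2.6
tcp_pos: [0.4652, 0.304, 0.0262]
tool_rot: [0.102, 0.995, 0.0, 0.0]
force: [0.4, 0.2, 5.6]
finger_gap: 0.148
gripper_force: 59.2
```

```bash
python3 -c "
from h import *
to((.465,.304,.026),-11.7)
im=manip.snapshot('top');im2=manip.snapshot('scene')
cv2.imwrite('pics/g1.png',np.hstack([cv2.resize(im[230:350,130:230],None,fx=4,fy=4),cv2.resize(im2[160:280,120:220],None,fx=4,fy=4)]))"
```

```text
t 2.6 tcp [0.4652 0.304  0.0262] head -11.68 tilt [ 0.001  0.    -1.   ] shift [ 0.0002 -0.      0.0002] F [0.37 0.25 5.56] gap 0.148 gf 59.2
turn tool z 0.015648592755631796
```

View pics/g1.png

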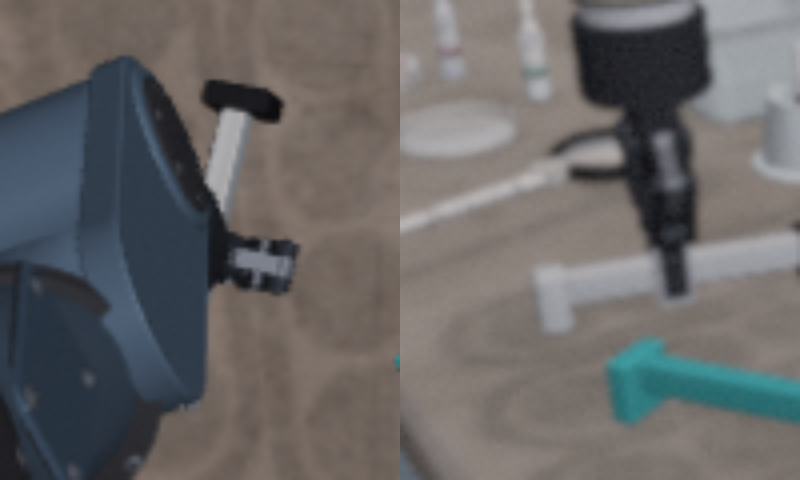

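The pusher is gripped mid-bar: head at crop (242,100), fingers across the bar. Lifting.

Call:
{"name": "servo_tool", "arguments": {
  "rows": [
    [[0,0,0,0,0,-0.01,-1],[0,0,0,0,0,-0.02,-1],[0,0,0,0,0,-0.02,-1],[0,0,0,0,0,-0.02,-1],[0,0,-5,0,0,-0.015,-1],[0,0,-5,0,0,0,-1],[0,0,0,0,0,0,-1],[0,0,0,0,0,0,-1]]
  ]
}}

```text
t: 3.37
tcp_pos: [0.4642, 0.3036, 0.1107]
tool_rot: [0.016, 1.0, -0.0, -0.0]
force: [-0.6, 0.6, -0.9]
finger_gap: 0.155
gripper_force: 58.4
```

```bash
python3 -c "
from h import *
to((.405,-.040,.11),-1.7)"
```

```text
t 3.37 tcp [0.4642 0.3036 0.1107] head -1.79 tilt [-0.001 -0.    -1.   ] shift [ 0.0484 -0.3453  0.0009] F [-0.62  0.62 -0.91] gap 0.155 gf 58.4
turn tool z -0.09142999905809535
```

Call:
{"name": "servo_tool", "arguments": {
  "rows": [
    [[0,0,0,0.006,-0.03,0,-1],[0,0,0,0.006,-0.03,0,-1],[0,0,0,0.006,-0.03,0,-1],[0,0,0,0.006,-0.03,0,-1],[0,0,0,0.006,-0.03,0,-1],[0,0,0,0.006,-0.03,0,-1],[0,0,0,0.006,-0.03,0,-1],[0,0,0,0.006,-0.03,0,-1]]
  ]
}}

```text
t: 4.03
tcp_pos: [0.4087, 0.0642, 0.1102]
tool_rot: [0.015, 1.0, 0.0, -0.001]
force: [1.1, -0.9, -1.7]
finger_gap: 0.154
gripper_force: 58.7
```

Call:
{"name": "servo_tool", "arguments": {
  "rows": [
    [[0,0,0,0,-0.03,0,-1],[0,0,0,0,-0.03,0,-1],[0,0,0,0,-0.03,0,-1],[0,0,0,0,-0.015,0,-1],[0,0,0,0,0,0,-1],[0,0,0,0,0,0,-1],[0,0,0,0,0,0,-1]]
  ]
}}

```text
t: 4.62
tcp_pos: [0.4059, -0.0389, 0.1103]
tool_rot: [0.015, 1.0, 0.0, -0.001]
force: [0.2, 0.7, -1.3]
finger_gap: 0.15
gripper_force: 58.8
```

```bash
python3 -c "
from h import *
to((.405,-.040,.039),-1.7)"
```

```text
t 4.62 tcp [ 0.4059 -0.0389  0.1103] head -1.72 tilt [-0.002  0.001 -1.   ] shift [ 0.0008 -0.0012  0.0713] F [ 0.23  0.68 -1.32] gap 0.15 gf 58.8
turn tool z -0.019540275738811896
```

Call:
{"name": "servo_tool", "arguments": {
  "rows": [
    [[0,0,0,0,-0.001,0.02,-1],[0,0,0,0,0,0.02,-1],[0,0,0,0,0,0.02,-1],[0,0,0,0,0,0.011,-1],[0,0,0,0,0,0,-1],[0,0,0,0,0,0,-1]]
  ]
}}

```text
t: 5.12
tcp_pos: [0.4061, -0.0393, 0.0392]
tool_rot: [0.014, 1.0, 0.0, -0.001]
force: [-0.1, -0.2, -2.1]
finger_gap: 0.151
gripper_force: 58.8
```

```bash
python3 -c "
from h import *
to((.431,-.0408,.039),-1.7)
im=manip.snapshot('top');im2=manip.snapshot('scene')
cv2.imwrite('pics/p1.png',np.hstack([cv2.resize(im[180:300,290:390],None,fx=4,fy=4),cv2.resize(im2[210:330,245:345],None,fx=4,fy=4)]))"
```

```text
t 5.12 tcp [ 0.4061 -0.0393  0.0392] head -1.57 tilt [-0.002  0.001 -1.   ] shift [-0.0249 -0.0008  0.0002] F [-0.05 -0.15 -2.15] gap 0.151 gf 58.8
turn tool z 0.12883167401813278
```

View pics/p1.png

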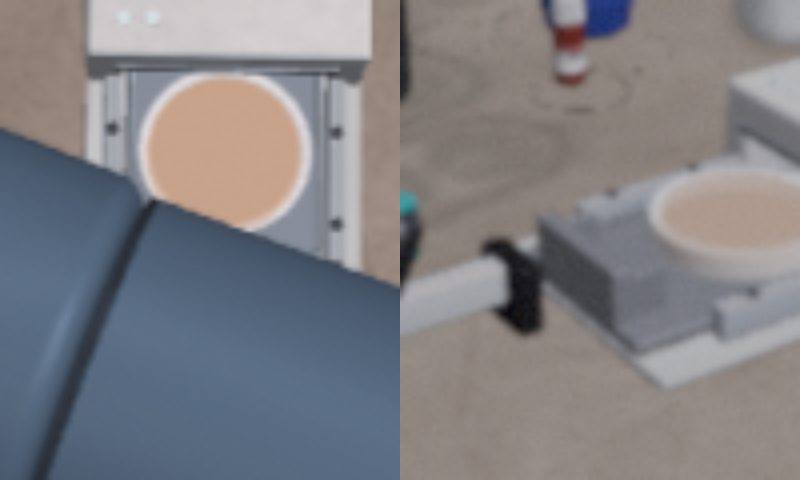

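The head at right-crop (515,285) is level, about 25 mm short of the lug face (575,270), and aligned with it. Approaching slowly.

Call:
{"name": "servo_tool", "arguments": {
  "rows": [
    [[0,0,0,-0.003,0,0,-1],[0,0,0,-0.003,0,0,-1],[0,0,0,-0.003,0,0,-1],[0,0,0,-0.003,0,0,-1],[0,0,0,-0.003,0,0,-1],[0,0,0,-0.002,0,0,-1],[0,0,0,-0.002,0,0,-1],[0,0,0,-0.002,0,0,-1]]
  ]
}}

```text
t: 5.88
tcp_pos: [0.4278, -0.0413, 0.0397]
tool_rot: [0.015, 1.0, 0.0, -0.0]
force: [0.2, 0.6, -1.5]
finger_gap: 0.154
gripper_force: 58.8
```

Call:
{"name": "servo_tool", "arguments": {
  "rows": [
    [[0,0,0,-0.001,0,0,-1],[0,0,0,-0.001,0,0,-1],[0,0,0,-0.001,0,0,-1],[0,0,0,-0.001,0,0,-1]]
  ]
}}

```text
t: 6.22
tcp_pos: [0.4316, -0.0413, 0.0396]
tool_rot: [0.015, 1.0, 0.0, -0.0]
force: [-0.3, 0.1, -0.7]
finger_gap: 0.15
gripper_force: 58.8
```

Call:
{"name": "servo_tool", "arguments": {
  "rows": [
    [[0,0,0,-0.001,0,0,-1],[0,0,0,-0.001,0,0,-1],[0,0,0,-0.001,0,0,-1],[0,0,0,-0.001,0,0,-1]]
  ]
}}

```text
t: 6.55
tcp_pos: [0.4347, -0.0411, 0.0396]
tool_rot: [0.015, 1.0, 0.0, -0.001]
force: [-2.5, 0.3, -1.5]
finger_gap: 0.153
gripper_force: 58.9
```

Call:
{"name": "servo_tool", "arguments": {
  "rows": [
    [[0,0,0,-0.001,0,0,-1],[0,0,0,-0.001,0,0,-1],[0,0,0,-0.001,0,0,-1],[0,0,0,-0.001,0,0,-1]]
  ]
}}

```text
t: 6.88
tcp_pos: [0.4396, -0.0415, 0.0396]
tool_rot: [0.014, 1.0, 0.0, -0.0]
force: [-1.2, -0.1, -1.8]
finger_gap: 0.154
gripper_force: 58.8
```

Call:
{"name": "servo_tool", "arguments": {
  "rows": [
    [[0,0,0,-0.0015,0,0,-1],[0,0,0,-0.002,0,0,-1],[0,0,0,-0.0025,0,0,-1],[0,0,0,-0.0025,0,0,-1],[0,0,0,-0.0025,0,0,-1],[0,0,0,-0.0025,0,0,-1],[0,0,0,-0.0025,0,0,-1],[0,0,0,-0.002,0,0,-1]]
  ]
}}

```text
t: 7.55
tcp_pos: [0.4581, -0.0422, 0.0396]
tool_rot: [0.015, 1.0, -0.0, 0.0]
force: [-1.3, -0.0, -1.4]
finger_gap: 0.154
gripper_force: 58.7
```

Call:
{"name": "servo_tool", "arguments": {
  "rows": [
    [[0,0,0,-0.0015,0,0,-1],[0,0,0,-0.0015,0,0,-1],[0,0,0,-0.0015,0,0,-1],[0,0,0,-0.0015,0,0,-1],[0,0,0,-0.0015,0,0,-1],[0,0,0,-0.0015,0,0,-1],[0,0,0,-0.001,0,0,-1],[0,0,0,-0.001,0,0,-1]]
  ]
}}

```text
t: 8.22
tcp_pos: [0.4688, -0.0424, 0.0396]
tool_rot: [0.015, 1.0, -0.0, -0.0]
force: [-0.9, -0.3, -1.9]
finger_gap: 0.149
gripper_force: 58.7
```

Call:
{"name": "servo_tool", "arguments": {
  "rows": [
    [[0,0,0,-0.0007,0,0,-1],[0,0,0,-0.0007,0,0,-1],[0,0,0,-0.0007,0,0,-1],[0,0,0,-0.0007,0,0,-1]]
  ]
}}

```text
t: 8.55
tcp_pos: [0.4715, -0.0425, 0.0397]
tool_rot: [0.015, 1.0, 0.0, -0.0]
force: [-2.1, 0.4, -1.7]
finger_gap: 0.152
gripper_force: 58.7
```

```bash
python3 -c "
from h import *
to((.486,-.0427,.039),-1.7)
im=manip.snapshot('top');im2=manip.snapshot('scene')
cv2.imwrite('pics/p2.png',np.hstack([cv2.resize(im[180:300,290:390],None,fx=4,fy=4),cv2.resize(im2[210:330,245:345],None,fx=4,fy=4)]))"
```

```text
t 8.55 tcp [ 0.4715 -0.0425  0.0397] head -1.67 tilt [-0.  0. -1.] shift [-0.0145  0.0002  0.0007] F [-2.15  0.38 -1.72] gap 0.152 gf 58.7
turn tool z 0.034854577476817195
```

View pics/p2.png

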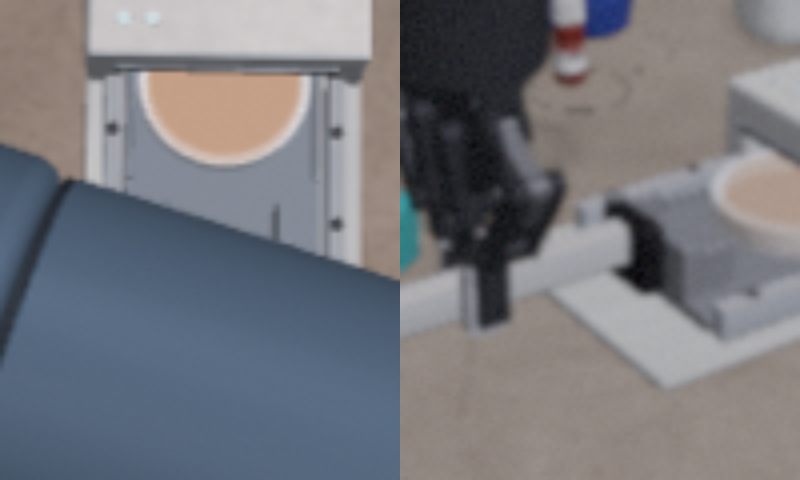

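The carrier is following the head, with the lug against the black head at right-crop (650,250), and it moves straight. From here small taps, checking the force after each one.

Call:
{"name": "servo_tool", "arguments": {
  "rows": [
    [[0,0,0,-0.0007,0,0,-1],[0,0,0,-0.0007,0,0,-1],[0,0,0,-0.0007,0,0,-1],[0,0,0,-0.0007,0,0,-1],[0,0,0,-0.0007,0,0,-1]]
  ]
}}

```text
t: 9.07
tcp_pos: [0.475, -0.0426, 0.0397]
tool_rot: [0.015, 1.0, -0.0, 0.0]
force: [-1.8, 0.1, -1.5]
finger_gap: 0.152
gripper_force: 58.7
```

Call:
{"name": "servo_tool", "arguments": {
  "rows": [
    [[0,0,0,-0.0007,0,0,-1],[0,0,0,-0.0007,0,0,-1],[0,0,0,-0.0007,0,0,-1],[0,0,0,-0.0007,0,0,-1],[0,0,0,-0.0007,0,0,-1]]
  ]
}}

```text
t: 9.48
tcp_pos: [0.4785, -0.0427, 0.0397]
tool_rot: [0.015, 1.0, -0.0, 0.0]
force: [-1.6, 0.1, -1.5]
finger_gap: 0.152
gripper_force: 58.7
```

Call:
{"name": "servo_tool", "arguments": {
  "rows": [
    [[0,0,0,-0.0007,0,0,-1],[0,0,0,-0.0007,0,0,-1],[0,0,0,-0.0007,0,0,-1],[0,0,0,-0.0007,0,0,-1],[0,0,0,-0.0007,0,0,-1]]
  ]
}}

```text
t: 9.9
tcp_pos: [0.482, -0.0428, 0.0396]
tool_rot: [0.015, 1.0, -0.0, -0.0]
force: [-2.6, -0.1, -2.5]
finger_gap: 0.152
gripper_force: 58.7
```

Call:
{"name": "servo_tool", "arguments": {
  "rows": [
    [[0,0,0,-0.0007,0,0,-1],[0,0,0,-0.0007,0,0,-1],[0,0,0,-0.0007,0,0,-1],[0,0,0,-0.0007,0,0,-1]]
  ]
}}

```text
t: 10.23
tcp_pos: [0.4848, -0.0429, 0.0397]
tool_rot: [0.015, 1.0, -0.0, -0.0]
force: [-1.7, 0.4, -1.0]
finger_gap: 0.153
gripper_force: 58.7
```

Call:
{"name": "servo_tool", "arguments": {
  "rows": [
    [[0,0,0,-0.0007,0,0,-1],[0,0,0,-0.0007,0,0,-1],[0,0,0,-0.0007,0,0,-1],[0,0,0,-0.0007,0,0,-1],[0,0,0,-0.0007,0,0,-1]]
  ]
}}

```text
t: 10.65
tcp_pos: [0.4883, -0.043, 0.0396]
tool_rot: [0.015, 1.0, -0.0, -0.0]
force: [-2.2, 0.1, -2.1]
finger_gap: 0.148
gripper_force: 58.7
```

Call:
{"name": "servo_tool", "arguments": {
  "rows": [
    [[0,0,0,-0.0007,0,0,-1],[0,0,0,-0.0007,0,0,-1],[0,0,0,-0.0007,0,0,-1],[0,0,0,-0.0007,0,0,-1],[0,0,0,-0.0007,0,0,-1]]
  ]
}}

```text
t: 11.07
tcp_pos: [0.4918, -0.0431, 0.0396]
tool_rot: [0.015, 1.0, -0.0, -0.0]
force: [-1.7, 0.8, -1.0]
finger_gap: 0.15
gripper_force: 58.7
```

Call:
{"name": "servo_tool", "arguments": {
  "rows": [
    [[0,0,0,-0.0007,0,0,-1],[0,0,0,-0.0007,0,0,-1],[0,0,0,-0.0007,0,0,-1],[0,0,0,-0.0007,0,0,-1],[0,0,0,-0.0007,0,0,-1]]
  ]
}}

```text
t: 11.48
tcp_pos: [0.4953, -0.0432, 0.0397]
tool_rot: [0.015, 1.0, -0.0, 0.0]
force: [-1.3, -1.5, -1.6]
finger_gap: 0.158
gripper_force: 58.7
```

Call:
{"name": "servo_tool", "arguments": {
  "rows": [
    [[0,0,0,-0.0007,0,0,-1],[0,0,0,-0.0007,0,0,-1],[0,0,0,-0.0007,0,0,-1],[0,0,0,-0.0007,0,0,-1],[0,0,0,-0.0007,0,0,-1]]
  ]
}}

```text
t: 11.9
tcp_pos: [0.4988, -0.0433, 0.0397]
tool_rot: [0.015, 1.0, -0.0, -0.0]
force: [-2.2, -0.5, -1.6]
finger_gap: 0.153
gripper_force: 58.7
```

Call:
{"name": "servo_tool", "arguments": {
  "rows": [
    [[0,0,0,-0.0007,0,0,-1],[0,0,0,-0.0007,0,0,-1],[0,0,0,-0.0007,0,0,-1],[0,0,0,-0.0007,0,0,-1],[0,0,0,-0.0007,0,0,-1]]
  ]
}}

```text
t: 12.32
tcp_pos: [0.5023, -0.0434, 0.0397]
tool_rot: [0.015, 1.0, -0.0, 0.0]
force: [-2.8, -0.1, -1.6]
finger_gap: 0.15
gripper_force: 58.7
```

Call:
{"name": "servo_tool", "arguments": {
  "rows": [
    [[0,0,0,-0.0007,0,0,-1],[0,0,0,-0.0007,0,0,-1],[0,0,0,-0.0007,0,0,-1],[0,0,0,-0.0007,0,0,-1]]
  ]
}}

```text
t: 12.65
tcp_pos: [0.5051, -0.0435, 0.0396]
tool_rot: [0.015, 1.0, 0.0, -0.0]
force: [-1.4, -0.3, -1.3]
finger_gap: 0.154
gripper_force: 58.7
```

Call:
{"name": "servo_tool", "arguments": {
  "rows": [
    [[0,0,0,-0.0007,0,0,-1],[0,0,0,-0.0007,0,0,-1],[0,0,0,-0.0007,0,0,-1],[0,0,0,-0.0007,0,0,-1],[0,0,0,-0.0007,0,0,-1]]
  ]
}}

```text
t: 13.07
tcp_pos: [0.5079, -0.0434, 0.0396]
tool_rot: [0.015, 1.0, 0.0, -0.001]
force: [-3.8, -0.1, 0.1]
finger_gap: 0.15
gripper_force: 58.9
```

Call:
{"name": "servo_tool", "arguments": {
  "rows": [
    [[0,0,0,-0.0005,0,0,-1],[0,0,0,-0.0005,0,0,-1],[0,0,0,0,0,0,-1]]
  ]
}}

```text
t: 13.32
tcp_pos: [0.508, -0.0433, 0.0396]
tool_rot: [0.015, 1.0, 0.0, -0.002]
force: [-4.7, -0.7, 0.6]
finger_gap: 0.149
gripper_force: 59.1
```

Call:
{"name": "servo_tool", "arguments": {
  "rows": [
    [[0,0,0,-0.0005,0,0,-1],[0,0,0,-0.0005,0,0,-1],[0,0,0,0,0,0,-1]]
  ]
}}

```text
t: 13.57
tcp_pos: [0.508, -0.0431, 0.0396]
tool_rot: [0.015, 1.0, 0.001, -0.003]
force: [-6.6, -1.6, 1.2]
finger_gap: 0.154
gripper_force: 59.3
```

Call:
{"name": "servo_tool", "arguments": {
  "rows": [
    [[0,0,0,-0.0005,0,0,-1],[0,0,0,-0.0005,0,0,-1],[0,0,0,-0.0005,0,0,-1],[0,0,0,0,0,0,-1]]
  ]
}}

```text
t: 13.9
tcp_pos: [0.5081, -0.0429, 0.0394]
tool_rot: [0.015, 1.0, 0.001, -0.004]
force: [-9.7, -1.0, 2.1]
finger_gap: 0.149
gripper_force: 59.4
```

Firmly blocked with the force rising to about 9.7 N and no travel, so the nose is at the stop. Backing off, then lifting.

Call:
{"name": "servo_tool", "arguments": {
  "rows": [
    [[0,0,0,0.002,0,0,-1],[0,0,0,0.004,0,0,-1],[0,0,0,0.01,0,0,-1],[0,0,0,0.015,0,0,-1],[0,0,0,0.02,0,0,-1],[0,0,0,0.02,0,0,-1],[0,0,0,0.01,0,0,-1],[0,0,0,0,0,0,-1]]
  ]
}}

```text
t: 14.57
tcp_pos: [0.4294, -0.041, 0.0398]
tool_rot: [0.015, 1.0, 0.0, -0.001]
force: [0.1, -1.3, -2.2]
finger_gap: 0.156
gripper_force: 58.7
```

Call:
{"name": "servo_tool", "arguments": {
  "rows": [
    [[0,0,0,0,0,-0.02,-1],[0,0,0,0,0,-0.02,-1],[0,0,0,0,0,-0.02,-1],[0,0,2,0,0,-0.01,-1],[0,0,4,0,0,0,-1],[0,0,0,0,0,0,-1],[0,0,0,0,0,0,-1]]
  ]
}}

```text
t: 15.15
tcp_pos: [0.433, -0.0419, 0.1101]
tool_rot: [0.066, 0.998, -0.001, 0.002]
force: [0.3, -0.1, -1.8]
finger_gap: 0.155
gripper_force: 58.8
```

```bash
python3 -c "
from h import *
to((.446,-.3115,.11),-7.7)
im=manip.snapshot('top');im2=manip.snapshot('scene')
cv2.imwrite('pics/p3.png',np.hstack([cv2.resize(im[180:300,290:390],None,fx=4,fy=4),cv2.resize(im2[210:330,245:345],None,fx=4,fy=4)]))"
```

```text
t 15.15 tcp [ 0.433  -0.0419  0.1101] head -7.57 tilt [ 0.004 -0.001 -1.   ] shift [-0.0484 -0.2656  0.0005] F [ 0.31 -0.09 -1.81] gap 0.155 gf 58.8
turn tool z 0.12995901041759517
```

View pics/p3.png

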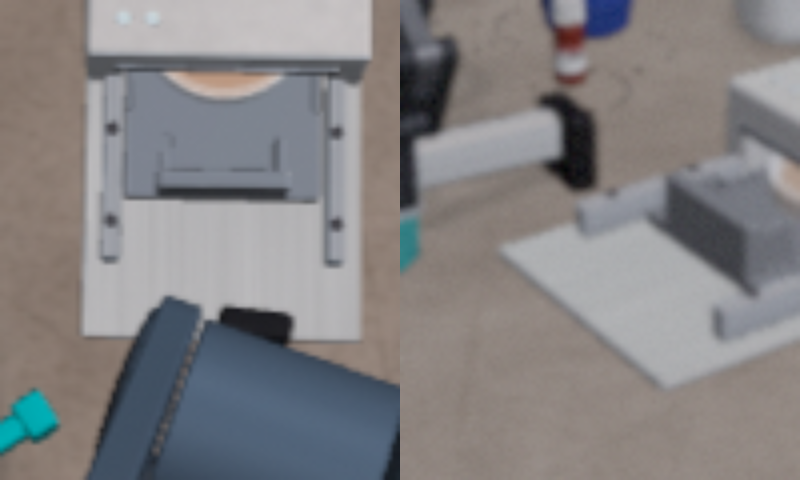

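The carrier sits pushed in (lug at left-crop (225,180)), and the head is clear of it. Carrying the pusher to the lid.

Call:
{"name": "servo_tool", "arguments": {
  "rows": [
    [[0,0,0,-0.006,-0.02,0,-1],[0,0,0,-0.006,-0.03,0,-1],[0,0,0,-0.006,-0.04,0,-1],[0,0,0,-0.006,-0.04,0,-1],[0,0,0,-0.006,-0.04,0,-1],[0,0,0,-0.006,-0.04,0,-1],[0,0,0,-0.006,-0.03,0,-1],[0,0,0,-0.006,-0.025,0,-1]]
  ]
}}

```text
t: 15.92
tcp_pos: [0.4433, -0.3137, 0.1091]
tool_rot: [0.067, 0.998, -0.0, 0.0]
force: [0.8, -0.8, -2.0]
finger_gap: 0.155
gripper_force: 58.9
```

Call:
{"name": "servo_tool", "arguments": {
  "rows": [
    [[0,0,0,0,0,0,-1],[0,0,0,0,0,0,-1],[0,0,0,0,0,0,-1]]
  ]
}}

```text
t: 16.17
tcp_pos: [0.4425, -0.3093, 0.1088]
tool_rot: [0.067, 0.998, 0.001, -0.001]
force: [0.3, 0.3, -1.7]
finger_gap: 0.152
gripper_force: 58.9
```

```bash
python3 -c "
from h import *
to((.446,-.3115,.035),-7.7)"
```

```text
t 16.17 tcp [ 0.4425 -0.3093  0.1088] head -7.66 tilt [-0.002  0.002 -1.   ] shift [-0.0039 -0.0019  0.0738] F [ 0.26  0.27 -1.69] gap 0.152 gf 58.9
turn tool z 0.04218141779482387
```

Call:
{"name": "servo_tool", "arguments": {
  "rows": [
    [[0,0,0,-0.004,-0.002,0.02,-1],[0,0,0,0,0,0.02,-1],[0,0,0,0,0,0.018,-1],[0,0,0,0,0,0.01,-1],[0,0,0,0,0,0.003,-1],[0,0,0,0,0,0,-1],[0,0,0,0,0,0,-1]]
  ]
}}

```text
t: 16.75
tcp_pos: [0.4473, -0.3125, 0.039]
tool_rot: [0.066, 0.998, -0.0, 0.0]
force: [0.2, 0.8, -1.7]
finger_gap: 0.153
gripper_force: 59.0
```

Call:
{"name": "servo_tool", "arguments": {
  "rows": [
    [[0,0,0,0,0,0.001,-1],[0,0,0,0,0,0.001,-1],[0,0,0,0,0,0.001,-1],[0,0,0,0,0,0,-1]]
  ]
}}

```text
t: 17.08
tcp_pos: [0.4471, -0.3131, 0.036]
tool_rot: [0.067, 0.998, -0.0, 0.0]
force: [0.3, -0.4, -1.8]
finger_gap: 0.152
gripper_force: 59.0
```

Call:
{"name": "servo_tool", "arguments": {
  "rows": [
    [[0,0,0,0,0,0.0007,-1],[0,0,0,0,0,0.0007,-1],[0,0,0,0,0,0.0007,-1],[0,0,0,0,0,0,-1]]
  ]
}}

```text
t: 17.42
tcp_pos: [0.4471, -0.3131, 0.0346]
tool_rot: [0.067, 0.998, -0.0, 0.0]
force: [-1.2, 0.4, 6.3]
finger_gap: 0.149
gripper_force: 60.1
```

Touchdown (6 N upward). Releasing gently, then rising.

Call:
{"name": "servo_tool", "arguments": {
  "rows": [
    [[0,0,0,0,0,0,-0.5],[0,0,0,0,0,0,-0.2],[0,0,0,0,0,0,0.2],[0,0,0,0,0,0,0.5],[0,0,0,0,0,0,0.5],[0,0,0,0,0,0,0.5],[0,0,0,0,0,0,0.5]]
  ]
}}

```text
t: 18.0
tcp_pos: [0.447, -0.3129, 0.0335]
tool_rot: [0.067, 0.998, 0.0, -0.0]
force: [0.2, -0.7, 0.4]
finger_gap: 0.75
gripper_force: 0.0
```

Call:
{"name": "servo_tool", "arguments": {
  "rows": [
    [[0,0,0,0,0,-0.01,0.5],[0,0,0,0,0,-0.02,0.5],[0,0,0,0,0,-0.03,0.5],[0,0,0,0,0,-0.03,0.5],[0,0,0,0,0,-0.03,0.5],[0,0,0,0.02,0,-0.03,0.5],[0,0,0,0.02,0,-0.02,0.5],[0,0,0,0,0,0,0.5]]
  ]
}}

```text
t: 18.67
tcp_pos: [0.4061, -0.3077, 0.2079]
tool_rot: [0.067, 0.998, -0.002, 0.001]
force: [-0.2, 0.7, -0.6]
finger_gap: 0.75
gripper_force: 0.0
```

Call:
{"name": "servo_tool", "arguments": {
  "rows": [
    [[0,0,0,0,0.04,0,0.5],[0,0,0,0,0.04,0,0.5],[0,0,0,0,0.04,0,0.5],[0,0,0,0,0.04,0,0.5],[0,0,0,0,0,0,0.5],[0,0,0,0,0,0,0.5]]
  ]
}}

```text
t: 19.17
tcp_pos: [0.4287, -0.1467, 0.2033]
tool_rot: [0.065, 0.998, 0.0, -0.0]
force: [0.6, -0.6, 0.1]
finger_gap: 0.753
gripper_force: 0.0
```

```bash
python3 -c "
from h import *
to((.446,-.3115,.035))
im=manip.snapshot('top');im2=manip.snapshot('scene')
cv2.imwrite('pics/f.png',np.hstack([cv2.resize(im[100:380,290:540],None,fx=1.6,fy=1.6),cv2.resize(im2[180:460,240:490],None,fx=1.6,fy=1.6)]))"
```

```text
t 19.17 tcp [ 0.4287 -0.1467  0.2033] head -7.41 tilt [-0.001  0.001 -1.   ] shift [-0.0386 -0.1613  0.1682] F [ 0.55 -0.59  0.07] gap 0.753 gf 0.0
```

View pics/f.png

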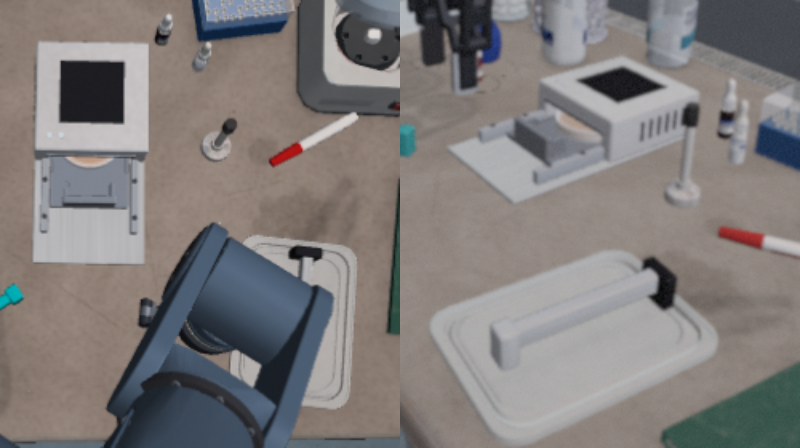

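The pusher lies flat and lengthwise in the middle of the lid (right-crop (580,310)). The carrier is still home, the bystanders have not moved, and the arm is clear.

```bash
python3 -c "
from h import *
print(manip.sign_off())"
```

```text
the job is handed in; nothing more can be done
None
```

I pushed the carrier in until it met the stop, laid the pusher flat and lengthwise in the middle of the lid, and handed the job in at about 19 s; no verdict came back, and the stop is hidden, so I judged contact from the push force alone (about 10 N with no further travel).

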